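Pin the hasp of the drinks-counter cabinet

TASK

Close up the low two-door steel cabinet on the drinks counter: swing its slotted hasp shut over the staple so that it lies flat along the front, then take the retaining pin out of the grey parking block and drop it down through the staple's loop, in front of the hasp, until its disc rests on the loop. Let go and leave it standing upright there with the hasp shut.

Things in the scene. Friction and masses are not known exactly. Their poses are not given: they have to be found in the camera images.
- staple_eye (a point): Centre of the staple's level loop, 48 mm out from the front of a fixed steel cabinet (320 wide, 140 deep, 142 high), 120 above the table. Loop: U of 7 mm bar, legs 37 apart (bar centres), end bar 20 from here; free opening before the shut hasp 30 (y) by 52 (x). Axes: x level into the cabinet, y along its front, z up. Hinge line of the hasp: upright at x +38, y +105 from here.
- hasp (a joint): Hasp angle, rad: 0 shut (hard stop), 1.57 straight out from the front. Level-swinging steel strap 165 long, 34 high (mid-height at staple_eye), 5 thick: plain plate to 80 from the hinge, then slot 65, then tab 20. In staple_eye's x, y it points along (-sin a, -cos a); the face to push looks along (-cos a, sin a). Stays as left; 1 N at 45 mm moves it. Shut, the staple stands out through the slot.
- pin_grip (a point): Middle of the retaining pin's handle, z up its axis. Round, upright: black cylinder handle 26 across, 52 high, on a flat steel disc 54 across, 5 thick (top 26 below here, underside 31), then a shank 14 across, 60 long with tapered tip (91 below). 150 g. It stands in a hole of the parking block, disc on its top, beside a low black domed stopper and a thin steel muddler with a ball on top.
- block: Fixed grey plastic parking block, 230 long (its x), 75 wide (y), 66 high; origin at the centre of its underside. Three upright round holes, 19 wide, in a row at x = -75, 0 and +75 mm hold the pin and two other pieces in any order.
Things that resemble listed ones, but are neither listed nor needed, are in the scene too. What is shaped like the part that bears pin_grip but green is not meant.

How it is judged:
By the outcome, as a careful person would: the job done as asked, in the order asked, and still so for the second after the job is handed in, with the robot touching nothing.
It also fails if it takes over 58 s, if anything falls off the work surface, if the arm or the gripper's body presses on something with over 40 N, if the wrist force passes 120 N, or if a joint passes its speed limit or range.

ROBOT

A 7-joint arm with a two-finger parallel gripper is mounted at the origin on the work surface. World frame = base frame: x ahead of the robot, y to its left, z up, the work surface at z = 0. Lengths are in m, angles in rad, forces in N, time in s.
With the tool pointing down it reaches from about 0.425 to 0.925 m from the base axis. Payload 6.8 kg.
Tool frame: the origin (TCP) lies between the finger pads; the fingertips stand r.tcp_to_tips ahead of it and the grasp point (between the pads) lies 3 mm ahead of it (r.tcp_to_tips is the distance from the TCP to the fingertips, in m); z points along the fingers, y is the line along which they close (so a half turn about z gives the same grasp; the last joint's range is limited). The gripper opens to 85 mm and grips with 20 to 120 N. Pads are 22 mm wide; open, the fingers measure 114 mm over their backs; the gripper's body (76 mm by 85 mm) begins 54 mm behind the grasp point. The pads swing forward as they close: fully open they stand 13 mm farther back than shut.
Start: joints at [1.172, 0.477, 0.022, 1.555, -0.011, 1.109, -0.083], TCP at [0.194, -0.647, 0.253] pointing down, gripper open.
Joint ranges: [-2.96, 2.96], [-0.34, 2.1], [-1.41, 1.46], [0.24, 2.44], [-1.37, 4.51], [0.17, 1.92], [-2.96, 2.96]. Speed limits (rad/s): [2.39, 2.39, 3.14, 3.14, 3.14, 3.14, 3.14].

INTERFACE

Orientations are given as a rotation vector (axis times angle).
In Python, from bench import r gives the robot as it stands. The module is installed in compiled form; this text tells all that it offers.
- The arm moves only by the tool step_arm, never from a script. Its argument "moves" is a list of rows, each an object of numbers: "rx", "ry", "rz": the turn, a rotation vector about the tool's x, y, z in degrees; "dx", "dy", "dz": the shift along the tool's x, y, z in mm; "gripper": the opening, from -1 (shut) to 1 (fully open). In form: [{"rx": .., "ry": .., "rz": .., "dx": .., "dy": .., "dz": .., "gripper": ..}, ...]. A call has 1 to 20 rows; each row shifts and turns the commanded pose from where the row before left it, along the tool's axes as they then stand; what a row does not reach is not made up. A row lasts 1/8 s, in which the tool goes at most 62.5 mm and 10.7 degrees, less where a joint would pass 70% of its speed; a pose out of reach is approached as far as the arm can. A call is refused whole if a number of a shift passes 62.5 or a number of a turn 10.7, either way. A call with a gripper value outside its range is refused whole. The fingers move at their own pace and stop on an object; "grip_force" is the grip in N (left out, the last holds). Time passes only in rows, so rows that do not move let the fingers close. It gives the time, the measured TCP pose, the force, the opening and the grip force at its end, in the units of the state.
- r.get_obs(): the state, without advancing time (a new reading comes with each control period).
- r.grab_frame(name): name is "side" or "top" or "wrist"; returns the picture (480x640x3 uint8, blue, green, red); there is no depth.
- r.camera_info(name): a dict with "mtx" (3x3 intrinsics, pixels), "rvec" (rotation vector, rad) and "tvec" (3), from world to camera coordinates, as OpenCV has them. Camera axes: x right, y down, z forward; pixel columns grow to the right and rows downward; lengths in m; the calibration is good to about 2 mm. A picture is of the moment at which its call begins: read the wrist's pose just before it. camera_info takes no time and is no camera call; for the wrist camera it gives the pose at the moment of the call.
- r.hand_in(): hands the job in; it is judged then, once.
The state is a dict: "clock": time; "joints": joint angles; "qvel": joint speeds; "tau": joint torques, N m; "tcp_pos": TCP position; "orientation": TCP orientation; "contact_force": force on the tool from outside, world axes, zero at the start; "moment": the same for the moment, N m; "grip_width": finger opening in m; "gripper_force": force on a finger pad.
Only numpy, scipy, OpenCV 4.12 (cv2) and the standard library are available. Lean on these libraries where they do the work, as an engineer would, in place of code of your own. Each camera call takes 0.05 s, during which the arm holds its last target. There are 200 camera calls.

## Working session

There is one attempt and no reset: what is moved stays moved. The work goes in short steps, Python scripts to look and compute and a tool call to move; the robot and the scene stay as the last step left them, time stands still between calls to the robot, and variables do not carry over. Pictures are saved under pics/ and viewed, at most 13 in all, crops included, and the job is handed in when it is done.

Besides the shell and the picture viewer there is one more tool, called as name([rows], argument=value, ...), one row to a line, values as JSON. step_arm: Moves the arm, as the interface text tells. Its arguments: {"type":"object","properties":{"moves":{"type":"array","items":{"type":"object","properties":{"rx":{"type":"number"},"ry":{"type":"number"},"rz":{"type":"number"},"dx":{"type":"number"},"dy":{"type":"number"},"dz":{"type":"number"},"gripper":{"type":"number"}}}},"grip_force":{"type":"number"}},"required":["moves"]}

```bash
mkdir -p pics; cat > h.py <<'E'
import numpy as np, cv2
from bench import r
def cam(n):
    c=r.camera_info(n); R=cv2.Rodrigues(np.array(c["rvec"],float))[0]; return np.array(c["mtx"]),R,np.array(c["tvec"],float).ravel()
def ray(n,u,v):
    K,R,t=cam(n); d=R.T@np.linalg.inv(K)@np.array([u,v,1.]); return -R.T@t,d
def onz(n,u,v,z):
    o,d=ray(n,u,v); return o+d*(z-o[2])/d[2]
def proj(n,P):
    K,R,t=cam(n); p=(R@np.atleast_2d(P).T).T+t; p=p@K.T; return p[:,:2]/p[:,2:]
E
python3 - <<'E'
from h import *
a=r.grab_frame("top");b=r.grab_frame("side")
cv2.imwrite("pics/top0.png",a);cv2.imwrite("pics/side0.png",b)
for n in("top","side","wrist"):
    K,R,t=cam(n);print(n,K.round(1).tolist(),(-R.T@t).round(3),R[2].round(3))
o=r.get_obs();print(o["orientation"],r.tcp_to_tips,o["clock"],o["grip_width"])
E
```

```text
top [[446.3, 0.0, 323.9], [0.0, 446.3, 242.0], [0.0, 0.0, 1.0]] [ 0.35  -0.094  0.998] [ 0.211 -0.008 -0.978]
side [[508.8, 0.0, 322.1], [0.0, 508.8, 234.1], [0.0, 0.0, 1.0]] [0.245 0.64  0.702] [ 0.291 -0.751 -0.593]
wrist [[375.1, 0.0, 319.1], [0.0, 375.1, 235.8], [0.0, 0.0, 1.0]] [ 0.259 -0.626  0.373] [-0.264 -0.076 -0.961]
[-3.10689088e+00 -4.54928413e-01  5.73701559e-04] 0.022 0.1 0.08546233269608931
```

View pics/top0.png

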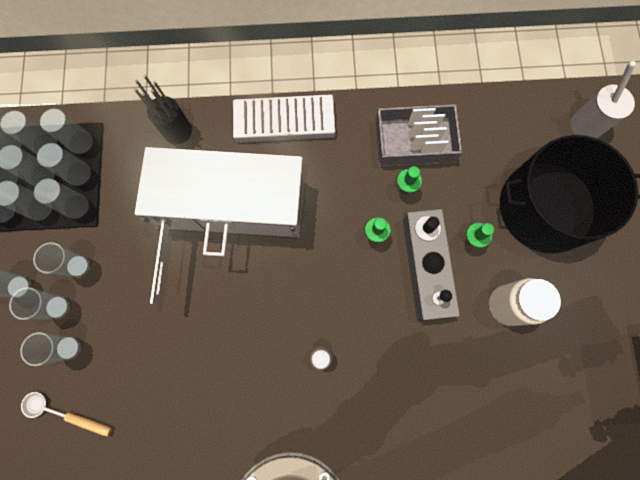

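View pics/side0.png

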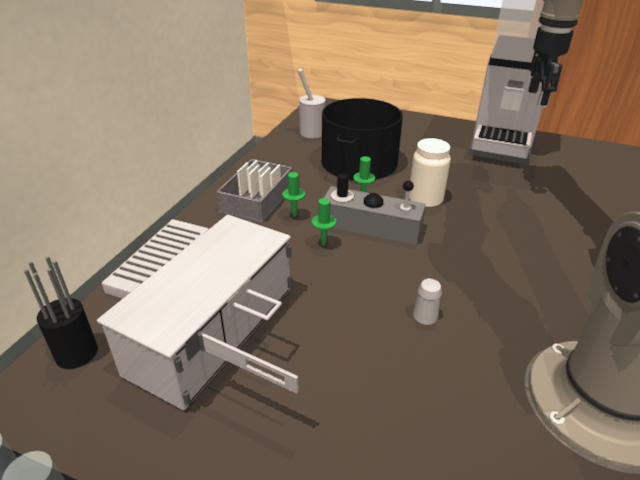

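Top view: the cabinet is white, with its front edge running (137,214)–(298,224). The loop is at about (215,240) and the hasp sticks out from (163,222) to (153,302). Pin candidates:
- The black handle on a steel disc in the block at (430,226) fits pin_grip.
- The three green copies at (409,180), (377,230) and (480,235) are decoys.
- The dome at (433,263) is the stopper, and the ball at (443,297) is the muddler.

I'll confirm in an enlarged crop.

```bash
python3 - <<'E'
from h import *
a=cv2.imread("pics/top0.png");b=cv2.imread("pics/side0.png")
c1=cv2.resize(a[195:315,120:320],None,fx=3,fy=3,interpolation=cv2.INTER_CUBIC)[:300]
A=cv2.resize(a[200:325,385:505],(380,396),interpolation=cv2.INTER_CUBIC)
B=cv2.resize(b[150:275,290:410],(380,396),interpolation=cv2.INTER_CUBIC)
im=np.zeros((600,800,3),np.uint8)
im[:270,:600]=c1[:270]; im[270:,:380]=A[:330]; im[270:,400:780]=B[:330]
cv2.imwrite("pics/crop1.png",im)
for n,u,v,z in [("top",145,149,.142),("top",302,157,.142),("top",298,224,.142),("top",137,214,.142),("top",204,254,.1235),("top",224,255,.1235),("top",163,222,.137),("top",153,302,.137),
 ("top",407,211,.066),("top",444,209,.066),("top",459,316,.066),("top",423,319,.066),("top",429,228,.071)]:
    print(u,v,onz(n,u,v,z).round(4))
E
```

```text
145 149 [0.7501 0.2563 0.142 ]
302 157 [ 0.7145 -0.0655  0.142 ]
298 224 [ 0.5736 -0.0514  0.142 ]
137 214 [0.6119 0.2681 0.142 ]
204 254 [0.5271 0.1394 0.1235]
224 255 [0.5229 0.0996 0.1235]
163 222 [0.5939 0.2177 0.137 ]
153 302 [0.4359 0.2335 0.137 ]
407 211 [ 0.6094 -0.2846  0.066 ]
444 209 [ 0.6094 -0.3651  0.066 ]
459 316 [ 0.3797 -0.3705  0.066 ]
423 319 [ 0.3776 -0.2959  0.066 ]
429 228 [ 0.5678 -0.327   0.071 ]
```

View pics/crop1.png

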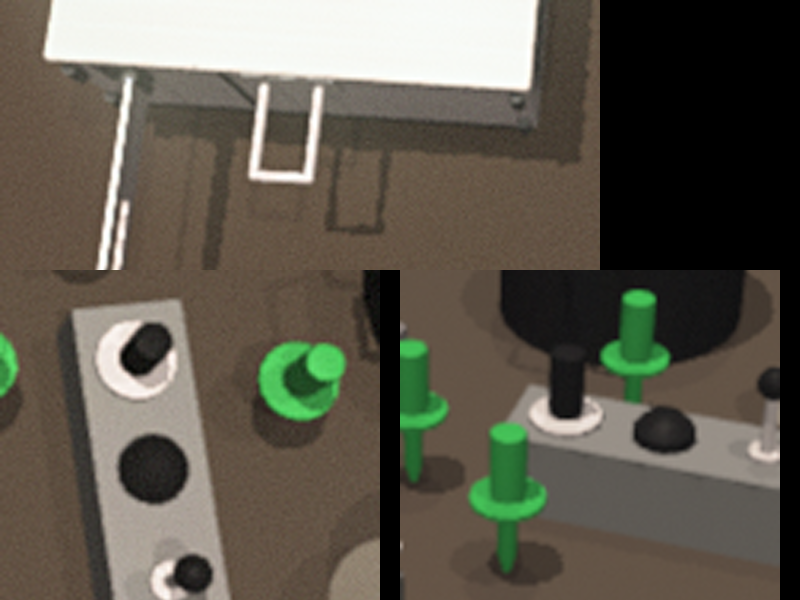

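The crop confirms the black-handled pin with a steel disc at the far end hole of the block; the green ones have the wrong colour. I'll lift, align the yaw with the cabinet and hover over the pin.

step_arm([
  {"rz": 7.8, "dz": -16},
  {"rz": 7.8, "dz": -16},
  {"rz": 7.9, "dz": -16},
  {"dx": 33, "dy": -36},
  {"dx": 33, "dy": -36},
  {"dx": 33, "dy": -36},
  {"dx": 33, "dy": -36},
  {"dx": 33, "dy": -36},
  {"dx": 33, "dy": -36},
  {"dx": 33, "dy": -36},
  {"dx": 33, "dy": -36},
  {"dx": 33, "dy": -36},
  {"dx": 33, "dy": -36},
  {},
])

```text
invalid input at $.moves[0]: expected keys rx, ry, rz, dx, dy, dz, gripper
```

```bash
python3 - <<'E'
from h import *
o=r.get_obs();print(o["tcp_pos"],cv2.Rodrigues(np.array(o["orientation"]))[0].round(3).tolist())
w=r.grab_frame("wrist");cv2.imwrite("pics/w1.png",w)
print(proj("wrist",[[.568,-.327,.071],[.568,-.327,.123]]))
t=cv2.imread("pics/top0.png")
# block/pin disc in top picture: bright blob
for n,im,roi in(("top",t,(412,212,444,242)),):
    x0,y0,x1,y1=roi;g=im[y0:y1,x0:x1].min(2);m=(g>185).astype(np.uint8)
    c=max(cv2.findContours(m,0,1)[0],key=cv2.contourArea);e=cv2.fitEllipse(cv2.convexHull(c));u,v=e[0][0]+x0,e[0][1]+y0
    print(e,onz(n,u,v,.071))
# cabinet top
m=((t.min(2)>190)*255).astype(np.uint8);m[:140]=0;m[:,:120]=0;m[:,310:]=0;m=cv2.morphologyEx(m,2,np.ones((15,15)))
c=max(cv2.findContours(m,0,1)[0],key=cv2.contourArea);b=cv2.boxPoints(cv2.minAreaRect(c))
q=cv2.approxPolyDP(c,8,True)[:,0];print([(p.tolist(),onz("top",*p,.142).round(4).tolist()) for p in q])
E
```

```text
[ 0.19338116 -0.6462032   0.25242663] [[0.958, 0.287, -0.001], [0.287, -0.958, 0.002], [-0.0, -0.002, -1.0]]
[[ -78.22524252 -673.52323798]
 [-224.91473498 -968.76522824]]
((15.670622825622559, 15.753364562988281), (23.64207649230957, 25.350868225097656), 118.8181381225586) [ 0.56848468 -0.32421563  0.071     ]
[([145, 148], [0.7523, 0.2563, 0.142]), ([137, 214], [0.6119, 0.2681, 0.142]), ([296, 222], [0.5779, -0.0476, 0.142]), ([299, 156], [0.717, -0.0595, 0.142])]
```

View pics/w1.png

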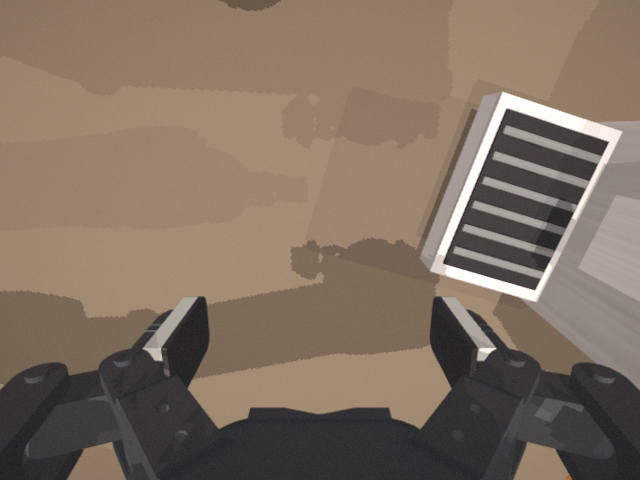

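The rows need all their keys, so the arm didn't move, and the wrist picture just shows the start area (drip tray at right). Sending it again with complete rows.

step_arm([
  {"rx": 0, "ry": 0, "rz": 7.8, "dx": 0, "dy": 0, "dz": -16, "gripper": 1},
  {"rx": 0, "ry": 0, "rz": 7.8, "dx": 0, "dy": 0, "dz": -16, "gripper": 1},
  {"rx": 0, "ry": 0, "rz": 7.6, "dx": 0, "dy": 0, "dz": -16, "gripper": 1},
  {"rx": 0, "ry": 0, "rz": 0, "dx": 33, "dy": -36, "dz": 0, "gripper": 1},
  {"rx": 0, "ry": 0, "rz": 0, "dx": 33, "dy": -36, "dz": 0, "gripper": 1},
  {"rx": 0, "ry": 0, "rz": 0, "dx": 33, "dy": -36, "dz": 0, "gripper": 1},
  {"rx": 0, "ry": 0, "rz": 0, "dx": 33, "dy": -36, "dz": 0, "gripper": 1},
  {"rx": 0, "ry": 0, "rz": 0, "dx": 33, "dy": -36, "dz": 0, "gripper": 1},
  {"rx": 0, "ry": 0, "rz": 0, "dx": 33, "dy": -36, "dz": 0, "gripper": 1},
  {"rx": 0, "ry": 0, "rz": 0, "dx": 33, "dy": -36, "dz": 0, "gripper": 1},
  {"rx": 0, "ry": 0, "rz": 0, "dx": 33, "dy": -36, "dz": 0, "gripper": 1},
  {"rx": 0, "ry": 0, "rz": 0, "dx": 33, "dy": -36, "dz": 0, "gripper": 1},
  {"rx": 0, "ry": 0, "rz": 0, "dx": 0, "dy": 0, "dz": 0, "gripper": 1},
  {"rx": 0, "ry": 0, "rz": 0, "dx": 0, "dy": 0, "dz": 0, "gripper": 1},
])

```text
clock: 1.9
tcp_pos: [0.525, -0.359, 0.3009]
orientation: [3.136, -0.179, -0.002]
contact_force: [-0.2, 0.7, -0.2]
grip_width: 0.0854
gripper_force: 0.0
```

```bash
python3 - <<'E'
from h import *
o=r.get_obs();print(o["clock"],o["tcp_pos"],cv2.Rodrigues(np.array(o["orientation"]))[0].round(3).tolist())
P=proj("wrist",[[.5685,-.3255,.071],[.5685,-.3255,.123]]);print(P)
w=r.grab_frame("wrist");cv2.imwrite("pics/w2.png",w)
E
```

```text
1.9 [ 0.52497845 -0.35897803  0.30094453] [[0.993, -0.114, -0.001], [-0.114, -0.993, -0.0], [-0.001, 0.0, -1.0]]
[[278.37435394 160.56644135]
 [271.38190417 166.11012588]]
```

View pics/w2.png

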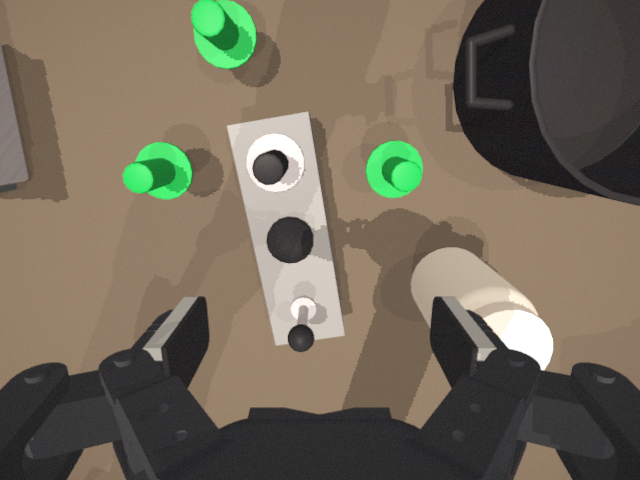

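The pin disc is at about (275,162) with its handle top at (270,168), within 3 px of the prediction. Next I'll hover over the staple.

step_arm([
  {"rx": 0, "ry": 0, "rz": 0, "dx": -8, "dy": -47, "dz": 0, "gripper": 1},
  {"rx": 0, "ry": 0, "rz": 0, "dx": -8, "dy": -47, "dz": 0, "gripper": 1},
  {"rx": 0, "ry": 0, "rz": 0, "dx": -8, "dy": -47, "dz": 0, "gripper": 1},
  {"rx": 0, "ry": 0, "rz": 0, "dx": -8, "dy": -47, "dz": 0, "gripper": 1},
  {"rx": 0, "ry": 0, "rz": 0, "dx": -8, "dy": -47, "dz": 0, "gripper": 1},
  {"rx": 0, "ry": 0, "rz": 0, "dx": -8, "dy": -47, "dz": 0, "gripper": 1},
  {"rx": 0, "ry": 0, "rz": 0, "dx": -8, "dy": -47, "dz": 0, "gripper": 1},
  {"rx": 0, "ry": 0, "rz": 0, "dx": -8, "dy": -47, "dz": 0, "gripper": 1},
  {"rx": 0, "ry": 0, "rz": 0, "dx": -8, "dy": -47, "dz": 0, "gripper": 1},
  {"rx": 0, "ry": 0, "rz": 0, "dx": -8, "dy": -47, "dz": 0, "gripper": 1},
  {"rx": 0, "ry": 0, "rz": 0, "dx": 0, "dy": 0, "dz": 0, "gripper": 1},
  {"rx": 0, "ry": 0, "rz": 0, "dx": 0, "dy": 0, "dz": 0, "gripper": 1},
])

```text
clock: 3.45
tcp_pos: [0.4998, 0.1155, 0.3012]
orientation: [3.135, -0.183, 0.0]
contact_force: [0.3, -0.2, 0.1]
grip_width: 0.0853
gripper_force: 0.0
```

```bash
python3 - <<'E'
from h import *
o=r.get_obs();print(o["clock"],o["tcp_pos"],cv2.Rodrigues(np.array(o["orientation"]))[0].round(3).tolist())
X=np.array([.9935,-.1115]);Y=np.array([.1115,.9935]);E=np.array([.5483,.1167])
S=lambda x,y,z:[*(E+x*X+y*Y),z]
print(proj("wrist",[S(-.0235,.022,.1235),S(-.0235,-.022,.1235),S(.038,.105,.137),S(-.127,.105,.137)]).round(1))
w=r.grab_frame("wrist");cv2.imwrite("pics/w3.png",w)
E
```

```text
3.45 [0.49976307 0.11553417 0.30123774] [[0.993, -0.116, 0.0], [-0.116, -0.993, -0.001], [0.0, 0.001, -1.0]]
[[283.8 185.4]
 [339.1 185.1]
 [163.7 103. ]
 [187.1 311.5]]
```

View pics/w3.png

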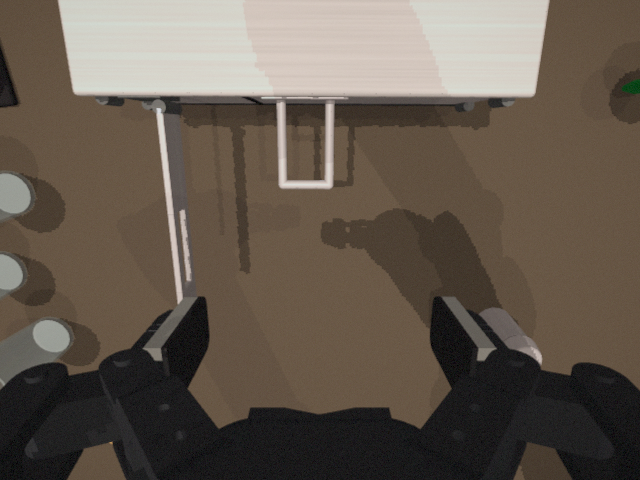

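The loop's end bar spans (279..333, 188), the hasp hinge is at (160,106), and the strap runs to about (182,300). The cabinet front is level in the image, so the yaw matches.

```bash
python3 - <<'E'
from h import *
w=cv2.imread("pics/w3.png");g=w.min(2).astype(int)
row=g[150:175,260:350].mean(0).round();print(row.astype(int).tolist())
col=g[170:200,295:320].mean(1).round();print(col.astype(int).tolist())
for n in((283,184),(329.5,184),(279,188.5),(333,188.5)): print(n,onz("wrist",*n,.1235).round(4))
print("front",onz("wrist",74,95,.142).round(4),onz("wrist",535,97,.142).round(4))
print("hinge",onz("wrist",160,108,.137).round(4),"strap",onz("wrist",179,290,.137).round(4))
w=cv2.imread("pics/w2.png")
# pin disc (w2 pose offset): back-project relative, tcp moved
o=r.get_obs()["tcp_pos"]; off=np.array([.52498,-.35898,.30094])-o
m=((w.min(2)>195)*255).astype(np.uint8)[130:195,243:308]
c=max(cv2.findContours(m,0,1)[0],key=cv2.contourArea);e=cv2.fitEllipse(cv2.convexHull(c));u,v=e[0][0]+243,e[0][1]+130
p,d=ray("wrist",u,v);p=p+off;print("pin",e,(p+d*(.071-p[2])/d[2]).round(4))
E
```

```text
[68, 67, 67, 67, 68, 68, 70, 71, 70, 70, 70, 69, 71, 71, 71, 71, 71, 82, 133, 175, 188, 199, 202, 191, 178, 157, 121, 74, 71, 71, 71, 71, 69, 68, 68, 67, 67, 68, 67, 70, 71, 71, 70, 71, 71, 71, 71, 71, 71, 71, 71, 71, 72, 67, 58, 51, 52, 51, 51, 54, 63, 71, 71, 70, 91, 139, 173, 189, 199, 198, 187, 174, 156, 121, 70, 70, 70, 71, 71, 70, 71, 71, 71, 71, 70, 71, 68, 60, 50, 50]
[67, 65, 65, 65, 65, 66, 66, 66, 65, 66, 128, 164, 185, 199, 216, 207, 192, 174, 136, 87, 71, 71, 71, 71, 72, 71, 71, 71, 71, 71]
(283, 184) [0.5287 0.1412 0.1235]
(329.5, 184) [0.5243 0.1045 0.1235]
(279, 188.5) [0.5255 0.1449 0.1235]
(333, 188.5) [0.5205 0.1021 0.1235]
front [0.61   0.2755 0.142 ] [ 0.5708 -0.045   0.142 ]
hinge [0.595  0.2197 0.137 ] strap [0.454  0.2373 0.137 ]
pin ((31.513763427734375, 32.15050506591797), (57.54814910888672, 59.99272918701172), 148.52572631835938) [ 0.5678 -0.3221  0.071 ]
```

step_arm([
  {"rx": 0, "ry": 0, "rz": 0, "dx": 7.5, "dy": -39, "dz": 0, "gripper": -1},
  {"rx": 0, "ry": 0, "rz": 0, "dx": 7.5, "dy": -39, "dz": 0, "gripper": -1},
  {"rx": 0, "ry": 0, "rz": 0, "dx": 7.5, "dy": -39, "dz": 0, "gripper": -1},
  {"rx": 0, "ry": 0, "rz": 0, "dx": 7, "dy": -39, "dz": 0, "gripper": -1},
  {"rx": 0, "ry": 0, "rz": 0, "dx": 0, "dy": 0, "dz": 0, "gripper": -1},
  {"rx": 0, "ry": 0, "rz": 0, "dx": 0, "dy": 0, "dz": 30, "gripper": -1},
  {"rx": 0, "ry": 0, "rz": 0, "dx": 0, "dy": 0, "dz": 30, "gripper": -1},
  {"rx": 0, "ry": 0, "rz": 0, "dx": 0, "dy": 0, "dz": 30, "gripper": -1},
  {"rx": 0, "ry": 0, "rz": 0, "dx": 0, "dy": 0, "dz": 30, "gripper": -1},
  {"rx": 0, "ry": 0, "rz": 0, "dx": 0, "dy": 0, "dz": 30, "gripper": -1},
  {"rx": 0, "ry": 0, "rz": 0, "dx": 0, "dy": 0, "dz": 17, "gripper": -1},
  {"rx": 0, "ry": 0, "rz": 0, "dx": 0, "dy": 0, "dz": 0, "gripper": -1},
  {"rx": 0, "ry": 0, "rz": 0, "dx": 0, "dy": 0, "dz": 0, "gripper": -1},
])

```text
clock: 5.12
tcp_pos: [0.5475, 0.269, 0.1355]
orientation: [-3.136, 0.18, -0.003]
contact_force: [-0.4, -0.0, -0.3]
grip_width: 0.0
gripper_force: 0.0
```

```bash
python3 - <<'E'
from h import *
o=r.get_obs();print(o["clock"],o["tcp_pos"],o["contact_force"])
X=np.array([.993,-.116]);Y=np.array([.116,.993]);E=np.array([.547,.119])
d=np.array(o["tcp_pos"][:2])-E;print("staple xy",d@X,d@Y)
p=np.array([d@X,d@Y])*1e3
for a in np.append(np.linspace(1.57,0,12),-.04):
    h=14.5*abs(np.sin(a))+11*abs(np.cos(a))+2.5
    q=np.array([38,105])+55*np.array([-np.sin(a),-np.cos(a)])+h*np.array([-np.cos(a),np.sin(a)])
    print(round(a,2),q.round(1),"dx,dy tool",(q-p)[0].round(1),-(q-p)[1].round(1));p=q
E
```

```text
5.125 [0.54748185 0.2689816  0.13546854] [-0.38421126 -0.02381631 -0.29323409]
staple xy -0.016919389107442315 0.14898762791305664
1.57 [-17. 122.] dx,dy tool -0.1 27.0
1.43 [-19.1 115.4] dx,dy tool -2.1 6.6
1.28 [-20.3 108.2] dx,dy tool -1.2 7.2
1.14 [-20.4 100.5] dx,dy tool -0.2 7.6
1.0 [-19.4  92.6] dx,dy tool 1.0 7.9
0.86 [-17.1  84.6] dx,dy tool 2.3 8.0
0.71 [-13.4  76.7] dx,dy tool 3.7 7.9
0.57 [-8.2 69.3] dx,dy tool 5.1 7.4
0.43 [-1.7 62.7] dx,dy tool 6.5 6.7
0.29 [ 6.1 57.1] dx,dy tool 7.8 5.6
0.14 [14.9 52.8] dx,dy tool 8.8 4.3
0.0 [24.5 50. ] dx,dy tool 9.6 2.8
-0.04 [26.1 49.5] dx,dy tool 1.6 0.5
```

step_arm([
  {"rx": 0, "ry": 0, "rz": 0, "dx": 0, "dy": 14, "dz": 0, "gripper": -1},
  {"rx": 0, "ry": 0, "rz": 0, "dx": 0, "dy": 7, "dz": 0, "gripper": -1},
  {"rx": 0, "ry": 0, "rz": 0, "dx": 0, "dy": 6, "dz": 0, "gripper": -1},
  {"rx": 0, "ry": 0, "rz": 0, "dx": -2, "dy": 6.5, "dz": 0, "gripper": -1},
  {"rx": 0, "ry": 0, "rz": 0, "dx": -1.2, "dy": 7, "dz": 0, "gripper": -1},
  {"rx": 0, "ry": 0, "rz": 0, "dx": 0, "dy": 7.5, "dz": 0, "gripper": -1},
  {"rx": 0, "ry": 0, "rz": 0, "dx": 1, "dy": 8, "dz": 0, "gripper": -1},
  {"rx": 0, "ry": 0, "rz": 0, "dx": 2, "dy": 8, "dz": 0, "gripper": -1},
  {"rx": 0, "ry": 0, "rz": 0, "dx": 3.7, "dy": 8, "dz": 0, "gripper": -1},
  {"rx": 0, "ry": 0, "rz": 0, "dx": 5, "dy": 7.5, "dz": 0, "gripper": -1},
  {"rx": 0, "ry": 0, "rz": 0, "dx": 6.5, "dy": 6.5, "dz": 0, "gripper": -1},
  {"rx": 0, "ry": 0, "rz": 0, "dx": 4, "dy": 3, "dz": 0, "gripper": -1},
  {"rx": 0, "ry": 0, "rz": 0, "dx": 4, "dy": 3, "dz": 0, "gripper": -1},
  {"rx": 0, "ry": 0, "rz": 0, "dx": 4.4, "dy": 2.2, "dz": 0, "gripper": -1},
  {"rx": 0, "ry": 0, "rz": 0, "dx": 4.4, "dy": 2, "dz": 0, "gripper": -1},
  {"rx": 0, "ry": 0, "rz": 0, "dx": 0, "dy": 0, "dz": 0, "gripper": -1},
])

```text
clock: 7.12
tcp_pos: [0.5677, 0.1694, 0.1343]
orientation: [3.136, -0.18, 0.001]
contact_force: [-0.3, -0.7, 0.5]
grip_width: 0.0003
gripper_force: 0.0
```

```bash
python3 - <<'E'
from h import *
o=r.get_obs();print(o["clock"],o["tcp_pos"],o["contact_force"])
X=np.array([.993,-.116]);Y=np.array([.116,.993]);E=np.array([.547,.119])
d=np.array(o["tcp_pos"][:2])-E;print("staple xy",d@X,d@Y)
s=r.grab_frame("side");w=r.grab_frame("wrist")
im=np.zeros((480,800,3),np.uint8)
im[:,:400]=cv2.resize(s[210:410,90:290],(400,400),interpolation=cv2.INTER_CUBIC)[:400].repeat(1,0) if 0 else np.vstack([cv2.resize(s[210:410,90:310],(400,364)),np.zeros((116,400,3),np.uint8)])
im[:300,400:]=cv2.resize(w,(400,300));cv2.imwrite("pics/c4.png",im)
E
```

```text
7.125 [0.56773723 0.16935443 0.13427975] [-0.28123847 -0.66601865  0.50079509]
staple xy 0.014750951006481338 0.052407469892504055
```

View pics/c4.png

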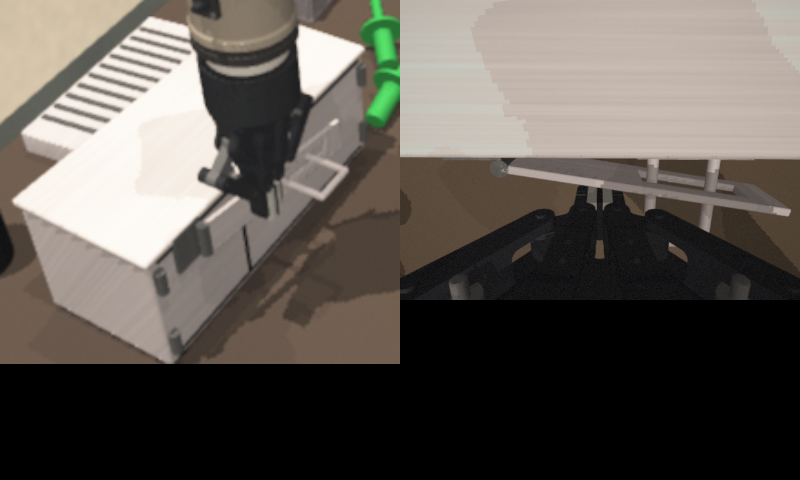

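The hasp is almost shut, with the loop coming through its slot. Pressing it home gently now.

step_arm([
  {"rx": 0, "ry": 0, "rz": 0, "dx": 3, "dy": 1, "dz": 0, "gripper": -1},
  {"rx": 0, "ry": 0, "rz": 0, "dx": 3, "dy": 1, "dz": 0, "gripper": -1},
  {"rx": 0, "ry": 0, "rz": 0, "dx": 2.5, "dy": 0, "dz": 0, "gripper": -1},
  {"rx": 0, "ry": 0, "rz": 0, "dx": 1.5, "dy": 0, "dz": 0, "gripper": -1},
  {"rx": 0, "ry": 0, "rz": 0, "dx": 1, "dy": 0, "dz": 0, "gripper": -1},
  {"rx": 0, "ry": 0, "rz": 0, "dx": 0, "dy": 0, "dz": 0, "gripper": -1},
])

```text
clock: 7.98
tcp_pos: [0.5776, 0.1664, 0.1342]
orientation: [3.136, -0.179, -0.001]
contact_force: [-1.8, -0.5, 1.3]
grip_width: -0.0
gripper_force: 1.3
```

step_arm([
  {"rx": 0, "ry": 0, "rz": 0, "dx": 1, "dy": 0, "dz": 0, "gripper": -1},
  {"rx": 0, "ry": 0, "rz": 0, "dx": 1, "dy": 0, "dz": 0, "gripper": -1},
  {"rx": 0, "ry": 0, "rz": 0, "dx": 0, "dy": 0, "dz": 0, "gripper": -1},
])

```text
clock: 8.35
tcp_pos: [0.5777, 0.1664, 0.1342]
orientation: [3.135, -0.178, -0.007]
contact_force: [-9.1, -0.3, 8.6]
grip_width: 0.0002
gripper_force: 4.6
```

The hasp is on its hard stop. I'll back off, rise and go over the pin.

step_arm([
  {"rx": 0, "ry": 0, "rz": 0, "dx": -12, "dy": 0, "dz": 0, "gripper": -1},
  {"rx": 0, "ry": 0, "rz": 0, "dx": -10, "dy": 0, "dz": 0, "gripper": -1},
  {"rx": 0, "ry": 0, "rz": 0, "dx": 0, "dy": 0, "dz": -40, "gripper": -1},
  {"rx": 0, "ry": 0, "rz": 0, "dx": 0, "dy": 0, "dz": -50, "gripper": -1},
  {"rx": 0, "ry": 0, "rz": 0, "dx": 0, "dy": 0, "dz": -40, "gripper": -1},
  {"rx": 0, "ry": 0, "rz": 0, "dx": 6, "dy": 44, "dz": 0, "gripper": 0.4},
  {"rx": 0, "ry": 0, "rz": 0, "dx": 6, "dy": 44, "dz": 0, "gripper": 0.4},
  {"rx": 0, "ry": 0, "rz": 0, "dx": 6, "dy": 44, "dz": 0, "gripper": 0.4},
  {"rx": 0, "ry": 0, "rz": 0, "dx": 6, "dy": 44, "dz": 0, "gripper": 0.4},
  {"rx": 0, "ry": 0, "rz": 0, "dx": 6, "dy": 44, "dz": 0, "gripper": 0.4},
  {"rx": 0, "ry": 0, "rz": 0, "dx": 6, "dy": 44, "dz": 0, "gripper": 0.4},
  {"rx": 0, "ry": 0, "rz": 0, "dx": 6, "dy": 44, "dz": 0, "gripper": 0.4},
  {"rx": 0, "ry": 0, "rz": 0, "dx": 6, "dy": 44, "dz": 0, "gripper": 0.4},
  {"rx": 0, "ry": 0, "rz": 0, "dx": 6, "dy": 44, "dz": 0, "gripper": 0.4},
  {"rx": 0, "ry": 0, "rz": 0, "dx": 6, "dy": 44, "dz": 0, "gripper": 0.4},
  {"rx": 0, "ry": 0, "rz": 0, "dx": 6, "dy": 44, "dz": 0, "gripper": 0.4},
  {"rx": 0, "ry": 0, "rz": 0, "dx": 0, "dy": 0, "dz": 0, "gripper": 0.4},
  {"rx": 0, "ry": 0, "rz": 0, "dx": 0, "dy": 0, "dz": 0, "gripper": 0.4},
])

```text
clock: 10.6
tcp_pos: [0.5686, -0.3185, 0.2641]
orientation: [-3.136, 0.178, -0.0]
contact_force: [0.8, -0.0, -0.5]
grip_width: 0.0598
gripper_force: 0.0
```

```bash
python3 - <<'E'
from h import *
o=r.get_obs();print(o["clock"],o["tcp_pos"],cv2.Rodrigues(np.array(o["orientation"]))[0].round(3).tolist(),o["grip_width"])
w=r.grab_frame("wrist");cv2.imwrite("pics/w5.png",w)
P=proj("wrist",[[.568,-.323,.071],[.568,-.323,.123],[*o["tcp_pos"][:2],.123]]);print(P)
t=r.grab_frame("top");cv2.imwrite("pics/t5.png",t)
im=np.zeros((480,800,3),np.uint8);im[:,:480]=w[:,80:560];im[:240,480:]=cv2.resize(t[190:280,120:240],(320,240),interpolation=cv2.INTER_CUBIC)
cv2.imwrite("pics/c5.png",im)
E
```

```text
10.6 [ 0.56862798 -0.3185236   0.26408864] [[0.994, -0.113, 0.0], [-0.113, -0.994, 0.001], [0.0, -0.001, -1.0]] 0.059844004329206044
[[326.42165597 211.77710841]
 [327.59880227 227.19067329]
 [321.32963762 227.02311094]]
```

View pics/c5.png

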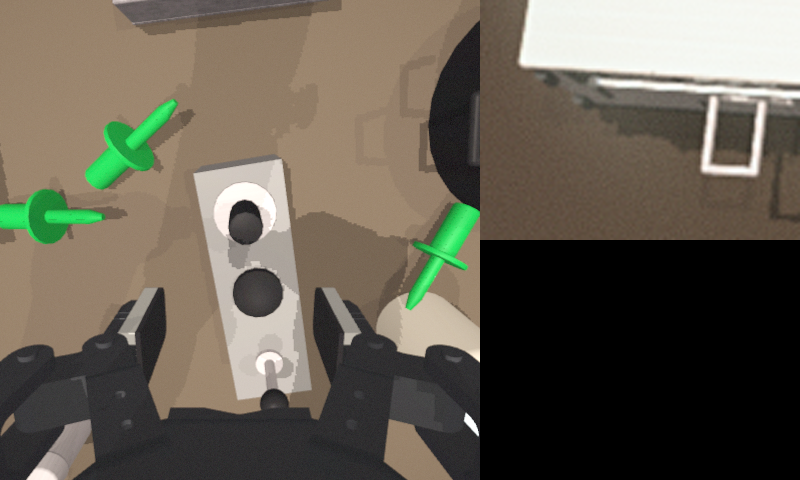

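The hasp lies flat along the front in the top view. The pin disc is at wrist pixel (325,209) and the handle at (326,222), close to the tool axis. The green copies, which stood on their tips, have toppled but are clear of the approach. I'll descend and grip.

step_arm([
  {"rx": 0, "ry": 0, "rz": 0, "dx": 2, "dy": 3.5, "dz": 20, "gripper": 0.4},
  {"rx": 0, "ry": 0, "rz": 0, "dx": 0, "dy": 0, "dz": 30, "gripper": 0.4},
  {"rx": 0, "ry": 0, "rz": 0, "dx": 0, "dy": 0, "dz": 30, "gripper": 0.4},
  {"rx": 0, "ry": 0, "rz": 0, "dx": 0, "dy": 0, "dz": 25, "gripper": 0.4},
  {"rx": 0, "ry": 0, "rz": 0, "dx": 0, "dy": 0, "dz": 25, "gripper": 0.4},
  {"rx": 0, "ry": 0, "rz": 0, "dx": 0, "dy": 0, "dz": 20, "gripper": 0.4},
  {"rx": 0, "ry": 0, "rz": 0, "dx": 0, "dy": 0, "dz": 13, "gripper": 0.4},
  {"rx": 0, "ry": 0, "rz": 0, "dx": 0, "dy": 0, "dz": 0, "gripper": 0.4},
  {"rx": 0, "ry": 0, "rz": 0, "dx": 0, "dy": 0, "dz": 0, "gripper": -1},
  {"rx": 0, "ry": 0, "rz": 0, "dx": 0, "dy": 0, "dz": 0, "gripper": -1},
  {"rx": 0, "ry": 0, "rz": 0, "dx": 0, "dy": 0, "dz": 0, "gripper": -1},
  {"rx": 0, "ry": 0, "rz": 0, "dx": 0, "dy": 0, "dz": 0, "gripper": -1},
  {"rx": 0, "ry": 0, "rz": 0, "dx": 0, "dy": 0, "dz": 0, "gripper": -1},
], grip_force=40)

```text
clock: 12.32
tcp_pos: [0.5709, -0.3234, 0.1025]
orientation: [3.136, -0.179, 0.003]
contact_force: [-0.5, 1.8, 7.0]
grip_width: 0.0251
gripper_force: 39.8
```

step_arm([
  {"rx": 0, "ry": 0, "rz": 0, "dx": 0, "dy": 0, "dz": -20, "gripper": -1},
  {"rx": 0, "ry": 0, "rz": 0, "dx": 0, "dy": 0, "dz": -30, "gripper": -1},
  {"rx": 0, "ry": 0, "rz": 0, "dx": 0, "dy": 0, "dz": -40, "gripper": -1},
  {"rx": 0, "ry": 0, "rz": 0, "dx": 0, "dy": 0, "dz": -40, "gripper": -1},
  {"rx": 0, "ry": 0, "rz": 0, "dx": 0, "dy": 0, "dz": -40, "gripper": -1},
  {"rx": 0, "ry": 0, "rz": 0, "dx": -6, "dy": -36, "dz": 0, "gripper": -1},
  {"rx": 0, "ry": 0, "rz": 0, "dx": -6, "dy": -36, "dz": 0, "gripper": -1},
  {"rx": 0, "ry": 0, "rz": 0, "dx": -6, "dy": -36, "dz": 0, "gripper": -1},
  {"rx": 0, "ry": 0, "rz": 0, "dx": -6, "dy": -36, "dz": 0, "gripper": -1},
  {"rx": 0, "ry": 0, "rz": 0, "dx": -6, "dy": -36, "dz": 0, "gripper": -1},
  {"rx": 0, "ry": 0, "rz": 0, "dx": -6, "dy": -36, "dz": 0, "gripper": -1},
  {"rx": 0, "ry": 0, "rz": 0, "dx": -6, "dy": -36, "dz": 0, "gripper": -1},
  {"rx": 0, "ry": 0, "rz": 0, "dx": -6, "dy": -36, "dz": 0, "gripper": -1},
  {"rx": 0, "ry": 0, "rz": 0, "dx": -6, "dy": -36, "dz": 0, "gripper": -1},
  {"rx": 0, "ry": 0, "rz": 0, "dx": -6, "dy": -36, "dz": 0, "gripper": -1},
  {"rx": 0, "ry": 0, "rz": 0, "dx": -7, "dy": -38, "dz": 0, "gripper": -1},
  {"rx": 0, "ry": 0, "rz": 0, "dx": -7, "dy": -38, "dz": 0, "gripper": -1},
  {"rx": 0, "ry": 0, "rz": 0, "dx": 0, "dy": 0, "dz": 0, "gripper": -1},
  {"rx": 0, "ry": 0, "rz": 0, "dx": 0, "dy": 0, "dz": 0, "gripper": -1},
])

```text
clock: 14.7
tcp_pos: [0.5462, 0.1177, 0.2718]
orientation: [3.136, -0.18, 0.001]
contact_force: [0.4, 0.5, -1.7]
grip_width: 0.0251
gripper_force: 39.6
```

```bash
python3 - <<'E'
from h import *
o=r.get_obs();print(o["clock"],o["tcp_pos"],o["grip_width"],o["contact_force"])
w=r.grab_frame("wrist");s=r.grab_frame("side");cv2.imwrite("pics/w6.png",w);cv2.imwrite("pics/s6.png",s)
t=np.array(o["tcp_pos"])
print("tip proj wrist",proj("wrist",[t-[0,0,.0965]]),"side tip",proj("side",[t-[0,0,.0965],[.548,.1185,.1235]]))
im=np.zeros((480,800,3),np.uint8);im[:,:480]=w[:,80:560];im[:360,480:]=cv2.resize(s[140:320,160:320],(320,360),interpolation=cv2.INTER_CUBIC)
cv2.imwrite("pics/c6.png",im)
E
```

```text
14.7 [0.54619731 0.11772766 0.27177247] 0.025063024543573714 [ 0.35545038  0.47415528 -1.66301733]
tip proj wrist [[318.7141032  245.97825853]] side tip [[262.07319865 278.77163251]
 [262.81517523 302.89924281]]
```

View pics/c6.png

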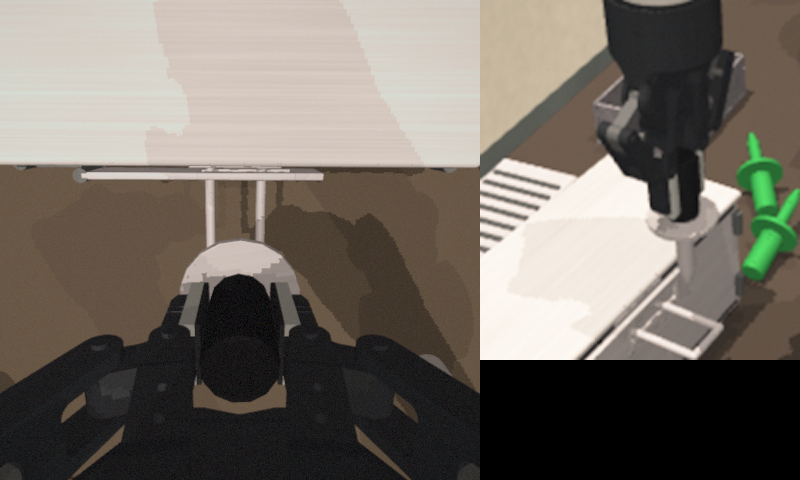

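```bash
python3 - <<'E'
from h import *
t=np.array(r.get_obs()["tcp_pos"]);X=np.array([.993,-.116]);Y=np.array([.116,.993])
for u,v,z in((290,220,.1235),(341,220,.1235),(280,180,.137),(280,173,.137),(162,174,.137),(400,176,.137)):
    d=(onz("wrist",u,v,z)-t)[:2];print(u,v,(d@X*1e3).round(1),(d@Y*1e3).round(1))
w=cv2.imread("pics/w6.png").min(2).astype(int);print(w[160:190,300:330].mean(1).round().astype(int).tolist());print(w[200:225,280:350].mean(0).astype(int).tolist())
E
```

```text
290 220 3.3 22.0
341 220 3.4 -15.5
280 180 34.5 27.1
280 173 39.2 27.0
162 174 38.5 106.7
400 176 37.2 -54.0
[192, 190, 187, 177, 166, 144, 153, 140, 105, 155, 193, 159, 114, 172, 197, 199, 196, 192, 187, 159, 94, 58, 60, 60, 60, 60, 60, 63, 66, 67]
[69, 69, 70, 69, 69, 107, 158, 181, 189, 195, 196, 187, 175, 155, 123, 77, 71, 70, 70, 68, 67, 68, 68, 68, 68, 69, 69, 72, 70, 70, 70, 71, 71, 71, 70, 70, 71, 71, 72, 70, 65, 56, 51, 51, 51, 52, 53, 59, 68, 71, 71, 70, 71, 72, 70, 100, 142, 160, 172, 180, 182, 173, 162, 150, 123, 73, 66, 63, 63, 63]
```

step_arm([
  {"rx": 0, "ry": 0, "rz": 0, "dx": 0, "dy": -2, "dz": 15, "gripper": -1},
  {"rx": 0, "ry": 0, "rz": 0, "dx": 0, "dy": 0, "dz": 15, "gripper": -1},
  {"rx": 0, "ry": 0, "rz": 0, "dx": 0, "dy": 0, "dz": 12, "gripper": -1},
  {"rx": 0, "ry": 0, "rz": 0, "dx": 0, "dy": 0, "dz": 10, "gripper": -1},
  {"rx": 0, "ry": 0, "rz": 0, "dx": 0, "dy": 0, "dz": 10, "gripper": -1},
  {"rx": 0, "ry": 0, "rz": 0, "dx": 0, "dy": 0, "dz": 10, "gripper": -1},
  {"rx": 0, "ry": 0, "rz": 0, "dx": 0, "dy": 0, "dz": 0, "gripper": -1},
  {"rx": 0, "ry": 0, "rz": 0, "dx": 0, "dy": 0, "dz": 0, "gripper": -1},
])

```text
clock: 15.8
tcp_pos: [0.5467, 0.1205, 0.1996]
orientation: [-3.136, 0.179, -0.001]
contact_force: [-0.2, 0.3, -0.6]
grip_width: 0.0251
gripper_force: 39.6
```

```bash
python3 - <<'E'
from h import *
o=r.get_obs();print(o["clock"],o["tcp_pos"],o["grip_width"],o["contact_force"])
w=r.grab_frame("wrist");s=r.grab_frame("side")
im=np.zeros((480,800,3),np.uint8);im[:,:400]=w[:,120:520];im[:400,400:]=cv2.resize(s[230:330,210:310],(400,400),interpolation=cv2.INTER_CUBIC)
cv2.imwrite("pics/c7.png",im)
E
```

```text
15.8 [0.54674332 0.1205328  0.19958559] 0.0250611582068571 [-0.17385582  0.30951335 -0.58230607]
```

View pics/c7.png

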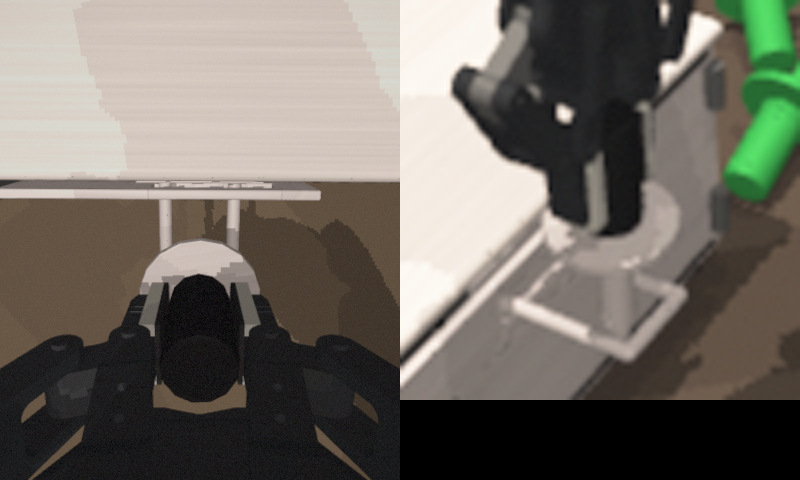

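The shank is centred between the loop's legs (165 and 232 around 199) and inside the loop, with no contact. I'll lower it until it touches.

step_arm([
  {"rx": 0, "ry": 0, "rz": 0, "dx": 0, "dy": 0, "dz": 10, "gripper": -1},
  {"rx": 0, "ry": 0, "rz": 0, "dx": 0, "dy": 0, "dz": 10, "gripper": -1},
  {"rx": 0, "ry": 0, "rz": 0, "dx": 0, "dy": 0, "dz": 8, "gripper": -1},
  {"rx": 0, "ry": 0, "rz": 0, "dx": 0, "dy": 0, "dz": 5, "gripper": -1},
  {"rx": 0, "ry": 0, "rz": 0, "dx": 0, "dy": 0, "dz": 3, "gripper": -1},
  {"rx": 0, "ry": 0, "rz": 0, "dx": 0, "dy": 0, "dz": 0, "gripper": -1},
  {"rx": 0, "ry": 0, "rz": 0, "dx": 0, "dy": 0, "dz": 0, "gripper": -1},
])

```text
clock: 16.77
tcp_pos: [0.5467, 0.1204, 0.1635]
orientation: [-3.136, 0.179, -0.001]
contact_force: [-0.7, 0.1, -1.3]
grip_width: 0.0251
gripper_force: 39.6
```

step_arm([
  {"rx": 0, "ry": 0, "rz": 0, "dx": 0, "dy": 0, "dz": 1.5, "gripper": -1},
  {"rx": 0, "ry": 0, "rz": 0, "dx": 0, "dy": 0, "dz": 1.5, "gripper": -1},
  {"rx": 0, "ry": 0, "rz": 0, "dx": 0, "dy": 0, "dz": 0, "gripper": -1},
  {"rx": 0, "ry": 0, "rz": 0, "dx": 0, "dy": 0, "dz": 0, "gripper": -1},
])

```text
clock: 17.27
tcp_pos: [0.5465, 0.1204, 0.1603]
orientation: [3.136, -0.179, 0.0]
contact_force: [0.5, -0.7, -0.3]
grip_width: 0.025
gripper_force: 39.6
```

step_arm([
  {"rx": 0, "ry": 0, "rz": 0, "dx": 0, "dy": 0, "dz": 1, "gripper": -1},
  {"rx": 0, "ry": 0, "rz": 0, "dx": 0, "dy": 0, "dz": 1, "gripper": -1},
  {"rx": 0, "ry": 0, "rz": 0, "dx": 0, "dy": 0, "dz": 0, "gripper": -1},
  {"rx": 0, "ry": 0, "rz": 0, "dx": 0, "dy": 0, "dz": 0, "gripper": -1},
])

```text
clock: 17.77
tcp_pos: [0.5467, 0.1205, 0.1599]
orientation: [3.136, -0.179, 0.001]
contact_force: [-4.6, -1.8, 11.4]
grip_width: 0.0251
gripper_force: 41.0
```

The disc is seated (11 N). I'll ease off, release and retreat upwards.

step_arm([
  {"rx": 0, "ry": 0, "rz": 0, "dx": 0, "dy": 0, "dz": -1.3, "gripper": -1},
  {"rx": 0, "ry": 0, "rz": 0, "dx": 0, "dy": 0, "dz": 0, "gripper": -1},
  {"rx": 0, "ry": 0, "rz": 0, "dx": 0, "dy": 0, "dz": 0, "gripper": 0.4},
  {"rx": 0, "ry": 0, "rz": 0, "dx": 0, "dy": 0, "dz": 0, "gripper": 0.4},
  {"rx": 0, "ry": 0, "rz": 0, "dx": 0, "dy": 0, "dz": 0, "gripper": 0.4},
  {"rx": 0, "ry": 0, "rz": 0, "dx": 0, "dy": 0, "dz": 0, "gripper": 0.4},
  {"rx": 0, "ry": 0, "rz": 0, "dx": 0, "dy": 0, "dz": -10, "gripper": 0.4},
  {"rx": 0, "ry": 0, "rz": 0, "dx": 0, "dy": 0, "dz": -20, "gripper": 0.4},
  {"rx": 0, "ry": 0, "rz": 0, "dx": 0, "dy": 0, "dz": -30, "gripper": 0.4},
  {"rx": 0, "ry": 0, "rz": 0, "dx": 0, "dy": 0, "dz": -40, "gripper": 0.4},
  {"rx": 0, "ry": 0, "rz": 0, "dx": 0, "dy": 0, "dz": -40, "gripper": 0.4},
  {"rx": 0, "ry": 0, "rz": 0, "dx": -30, "dy": 0, "dz": 0, "gripper": 0.4},
  {"rx": 0, "ry": 0, "rz": 0, "dx": -30, "dy": 0, "dz": 0, "gripper": 0.4},
  {"rx": 0, "ry": 0, "rz": 0, "dx": 0, "dy": 0, "dz": 0, "gripper": 0.4},
  {"rx": 0, "ry": 0, "rz": 0, "dx": 0, "dy": 0, "dz": 0, "gripper": 0.4},
])

```text
clock: 19.65
tcp_pos: [0.4875, 0.1271, 0.3003]
orientation: [-3.136, 0.18, -0.002]
contact_force: [-0.2, -0.1, 0.6]
grip_width: 0.0594
gripper_force: 0.0
```

```bash
python3 - <<'E'
from h import *
o=r.get_obs();print(o["clock"],o["tcp_pos"],o["grip_width"],o["contact_force"])
w=r.grab_frame("wrist");s=r.grab_frame("side")
im=np.zeros((480,800,3),np.uint8);im[:,:400]=w[:,120:520];im[:400,400:]=cv2.resize(s[230:330,210:310],(400,400),interpolation=cv2.INTER_CUBIC)
cv2.imwrite("pics/c8.png",im)
E
```

```text
19.65 [0.48753719 0.12711299 0.30025804] 0.05939574242982488 [-0.17757469 -0.07406426  0.60217301]
```

View pics/c8.png

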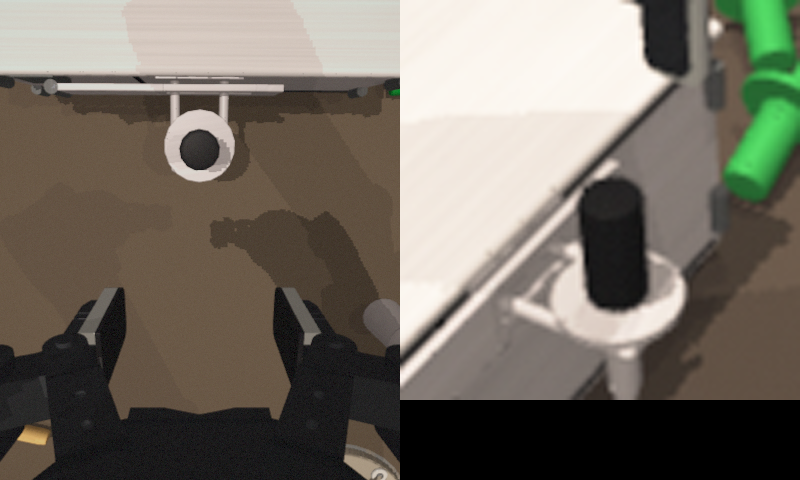

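The pin stands upright on the loop with its disc level (wrist crop (200,146)). The shank comes out below, and the hasp lies flat at row 88 behind it. Handing in.

```bash
python3 -c "
from bench import r
print(r.hand_in())"
```

```text
the job is handed in; nothing more can be done
None
```

The hasp is shut flat along the cabinet front and the pin stands upright in the staple's loop with its disc resting on it; I handed the job in at about 20 s, but the hand-in gave no verdict. The three green look-alike pins toppled during the run; I never deliberately touched them, and at the last sight they were lying on the counter.

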